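# Shut the treat pocket of the rabbit puzzle feeder

## Task

Set the rabbits' puzzle feeder: push the round metal slider along its L-shaped slot to the corner, then round the corner and on to the very end of the short leg, fully home, so that it covers the treat pocket, and leave it lying flat there. Push it only, never lifting it out of its slot or tipping it up, and do not disturb the other things on the bench or on the feeder board.

Things in the scene. Friction and masses are not known exactly. Their poses are not given: they have to be found in the camera images.
- feeder: Puzzle feeder: pale wooden board fixed flat to the bench, 240 mm (its x) by 190 mm (its y), 24 mm thick. Origin: centre of its underside; z up. L-shaped slot in its top, 16 mm wide, 18 mm deep: the long leg runs along the board's +x from slot_start to slot_corner (130 mm), the short leg turns left, along +y, to slot_end (75 mm). Beyond that end is the small treat pocket.
- slot_start (a point): Point on the board's top face (24 mm above the bench), on the middle line of the long slot leg near its blind end; at (-65, -30, 24) mm in the board's frame. Axes as the board's.
- slot_corner (a point): Point on the board's top face where the middle lines of the two slot legs cross; at (65, -30, 24) mm in the board's frame. The slot's outer walls lie 8 mm beyond it, so the slider's axis can go at most 2 mm past it.
- slot_end (a point): Point on the board's top face where the slider's axis stands when its pin touches the end wall of the short leg (fully home); at (65, 45, 24) mm in the board's frame.
- pocket (a point): Centre of the mouth of the treat pocket, 16 mm (board x) by 14 mm (board y), at (65, 63, 24) mm in the board's frame; the slider's disc covers it when fully home.
- slider_mid (a point): Slider, loose, aluminium, 100 to 190 g: disc 60 mm across, 14 mm thick, flat on the board; knob 26 mm across on top (to 36 mm above the board); below, a pin 12 mm across, 14 mm long in the slot (2 mm play each side). Point: on its axis, half-way up the disc, 7 mm above the board. Starts in the long leg 0 to 35 mm from slot_start, slides at under 4 N, tips up if pushed hard at a slot end.
- jar_mid (a point): Loose small white jar with a wooden cap, 42 mm diameter, 62 mm high, standing on the board on the inner side of the L at about (-50, 48) mm in the board's frame; point half-way up. Leave it alone.
- brush: Loose wooden grooming brush, 195 mm long, 56 mm wide, 34 mm high, lying bristles down on the bench along the board's -y edge, about 167 mm from the board's centre. Leave it alone.
- scoop: Loose aluminium scoop, 200 mm long, 66 mm wide, 34 mm high, lying on the bench beyond the board's -x edge, its length along the board's y; origin at the back of its tray, on the bench. Leave it alone.
- bowl: Loose blue ceramic bowl, 120 mm across, 48 mm high, on the bench beyond the board's +y edge; origin at the centre of its underside. Leave it alone.
- ball_mid (a point): Centre of the yellow plastic ball with holes, 54 mm diameter, which lies loose in the blue bowl. Leave it alone.
- dustpan: Loose steel dustpan, 190 by 200 mm tray, 60 mm high, with a 120 mm handle, on the bench at the robot's right. Leave it alone.
- chew_ring: Loose wooden chew ring, 66 mm outside diameter, 18 mm high, lying on the bench beyond the board's +x edge. Leave it alone.
Mind the look-alikes: they are no part of the job. Of the things shaped like the part that bears slider_mid, the aluminium one is meant.

How it is judged:
By the outcome, as a careful person would: the job done as asked, in the order asked, and still so for the second after the job is handed in, with the robot touching nothing.
It also fails if it takes over 53 s, if anything falls off the work surface, if the arm or the gripper's body presses on something with over 40 N, if the wrist force passes 120 N, or if a joint passes its speed limit or range.

## Robot

A 6-joint arm with a two-finger parallel gripper is mounted at the origin on the work surface. World frame = base frame: x ahead of the robot, y to its left, z up, the work surface at z = 0. Lengths are in m, angles in rad, forces in N, time in s.
With the tool pointing down it reaches from about 0.35 to 0.925 m from the base axis. Payload 6.4 kg.
Tool frame: the origin (TCP) lies at the very end of the fingers, on their centre line; the grasp point (between the pads) lies 19 mm behind it; z points along the fingers, y is the direction in which the jaws open and shut (so a half turn about z gives the same grasp; the last joint's range is limited). The gripper opens to 94 mm and grips with 3 to 60 N. Pads are 16 mm wide; open, the fingers measure 119 mm over their backs; the gripper's body (75 mm by 177 mm) begins 78 mm behind the grasp point.
Start: joints at [-1.447, 0.245, 1.558, -0, 1.339, -0.174], TCP at [0.191, -0.621, 0.205] pointing down, gripper open.
Joint ranges: [-3.13, 3.13], [-1.02, 2.26], [0.13, 2.54], [-0.95, 4.09], [0.21, 2.88], [-2.74, 2.74]. Speed limits (rad/s): [2.57, 2.57, 3.14, 3.14, 3.14, 3.14].

## Interface

Orientations are given as a rotation vector (axis times angle).
In Python, from workcell import robot, snapshot, camera_params gives the robot as it stands.
- The arm moves only by the tool servo_tool, never from a script. Its argument "motion" is a list of rows, each a list of 7 numbers: the turn, a rotation vector about the tool's x, y, z in rad, then the shift along the tool's x, y, z in m, then the gripper command: -1 is shut, 1 is fully open, values between are in proportion. A call has 1 to 5 rows; each row is the pose to reach, as a shift and turn from the pose commanded when the call began, along the tool's axes at that moment; what a row does not reach only later rows make up. A row lasts 1/10 s, in which the tool goes at most 50 mm and 8.59 degrees, less where a joint would pass 70% of its speed; a pose out of reach is approached as far as the arm can. A call with a gripper value outside its range is refused whole. The fingers move at their own pace and stop on an object; the grip force is fixed at half the most. Time passes only in rows, so rows that repeat a pose let the fingers close. It gives the time, the measured TCP pose, the force and the opening at its end, in the units of the state.
- robot.sense(): the state, without advancing time (a new reading comes with each control period).
- snapshot(name): name is "side" or "top"; returns (picture, depth): 400x640x3 uint8, red, green, blue; 400x640 float32, m along the optical axis (not along the pixel's ray), 0 where there is no reading.
- camera_params(name): a dict with "fov_y" (degrees; the focal length in pixels is half the picture's height over the tangent of half this angle, whatever the lens; pixels are square), "cx", "cy" (the principal point, pixels), "k1" (the pictures are not rectified: a ray, as slopes to the right and down, at radius r is drawn at 1 + k1 r^2 times it, then the intrinsics apply), "world_from_camera" (4x4, takes a point from camera to world coordinates). Camera axes: x right, y up, looking along -z (the intrinsics and any distortion apply to the point x, -y, -z); pixel columns grow to the right and rows downward; lengths in m; the calibration is good to about 2 mm. A picture is of the moment at which its call begins. camera_params takes no time and is no camera call.
- robot.sign_off(): hands the job in, once; it reports no verdict.
The state is a dict: "time_s": time; "qpos": joint angles; "joint_vel": joint speeds; "effort": joint torques, N m; "position": TCP position; "eef_rot": TCP orientation; "ft_force": force on the tool from outside, world axes, zero at the start; "ft_torque": the same for the moment, N m; "finger_gap": opening from 0.0 (shut) to 1.0 (fully open).
Only numpy, scipy, OpenCV 4.12 (cv2) and the standard library are available. Lean on these libraries where they do the work, as an engineer would, in place of code of your own. Each camera call takes 0.05 s, during which the arm holds its last target. There are 200 camera calls.

## Working session

There is one attempt and no reset: what is moved stays moved. The work goes in short steps, Python scripts to look and compute and a tool call to move; the robot and the scene stay as the last step left them, time stands still between calls to the robot, and variables do not carry over. Pictures are saved under pics/ and viewed, about 8 in all and at most 12, crops included, and the job is handed in when it is done.

Besides the shell and the picture viewer there is one more tool, called in YAML: its name, and indented under it one key for each argument. servo_tool: Moves the arm, as the interface text tells. Its arguments: {"type":"object","properties":{"motion":{"type":"array"}},"required":["motion"]}

```bash
mkdir -p pics; ls
cat > h.py <<'E'
import numpy as np, cv2
from workcell import robot, snapshot, camera_params
def shot(n,f):
    im,d=snapshot(n); np.savez('pics/'+f,im=im,d=d); cv2.imwrite(f'pics/{f}.png',im[:,:,::-1]); return im,d
def K(n):
    p=camera_params(n); f=200/np.tan(np.radians(p['fov_y']/2))
    return np.array([[f,0,p['cx']],[0,f,p['cy']],[0,0,1.]]),np.array([p['k1'],0,0,0.]),np.array(p['world_from_camera'])
def rays(n,uv):
    k,dist,T=K(n); q=cv2.undistortPoints(np.array(uv,float).reshape(-1,1,2),k,dist).reshape(-1,2)
    return np.c_[q[:,0],-q[:,1],-np.ones(len(q))],T
def toplane(n,uv,z):
    r,T=rays(n,uv); w=r@T[:3,:3].T; t=(z-T[2,3])/w[:,2]; return T[:3,3]+w*t[:,None]
def todepth(n,uv,d):
    r,T=rays(n,uv); dd=np.array([d[int(round(v)),int(round(u))] for u,v in uv]); return (r*dd[:,None])@T[:3,:3].T+T[:3,3]
def proj(n,P):
    k,dist,T=K(n); c=(np.atleast_2d(P)-T[:3,3])@T[:3,:3]; c=c*[1,-1,-1]
    return cv2.projectPoints(c,np.zeros(3),np.zeros(3),k,dist)[0].reshape(-1,2)
E
python3 - <<'E'
from h import *
for n in('top','side'):
    shot(n,n+'0'); p=camera_params(n); print(n,p)
print(robot.sense())
E
```

```text
pics
top {'fov_y': 50.616527737957355, 'cx': 316.5015759486235, 'cy': 199.97010974083022, 'k1': 0.02185221342022456, 'world_from_camera': array([[-0.02870571,  0.9947063 , -0.09866792,  0.45316159],
       [-0.99932325, -0.03082926, -0.02006505, -0.15310992],
       [-0.02300069,  0.09802516,  0.9949181 ,  1.28269011],
       [ 0.        ,  0.        ,  0.        ,  1.        ]])}
side {'fov_y': 43.21900063997891, 'cx': 316.0850191619883, 'cy': 201.7675428014503, 'k1': -0.11707032631715353, 'world_from_camera': array([[-0.86884338,  0.35995438, -0.33991767,  0.15387771],
       [-0.49468888, -0.65871684,  0.56689949,  0.61964965],
       [-0.01985154,  0.66070037,  0.7503872 ,  1.04435468],
       [ 0.        ,  0.        ,  0.        ,  1.        ]])}
{'time_s': 0.1, 'qpos': array([-1.44709443e+00,  2.45731619e-01,  1.55887245e+00, -2.29377679e-05,
        1.33869492e+00, -1.74102005e-01]), 'joint_vel': array([-0.00030436, -0.00118336, -0.00238662, -0.00018393, -0.00010548,
       -0.00034586]), 'effort': array([-9.60018988e-04, -4.16916275e+01, -3.15524411e+01,  6.86779968e-02,
        3.09818191e-02, -5.85540874e-05]), 'position': array([ 0.19065537, -0.62085128,  0.20447419]), 'eef_rot': array([-3.10514088e+00, -4.65817648e-01, -3.24729230e-05]), 'ft_force': array([-0.92853614,  0.50491519, -0.27756527]), 'ft_torque': array([ 0.04864505, -0.02417894, -0.04457412]), 'finger_gap': 1.0005819775251203}
```

View pics/top0.png

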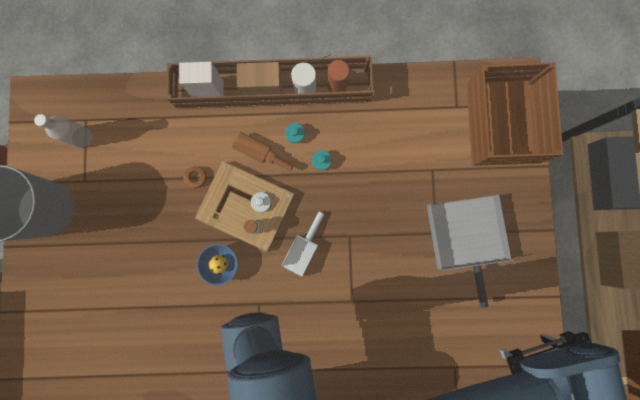

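View pics/side0.png

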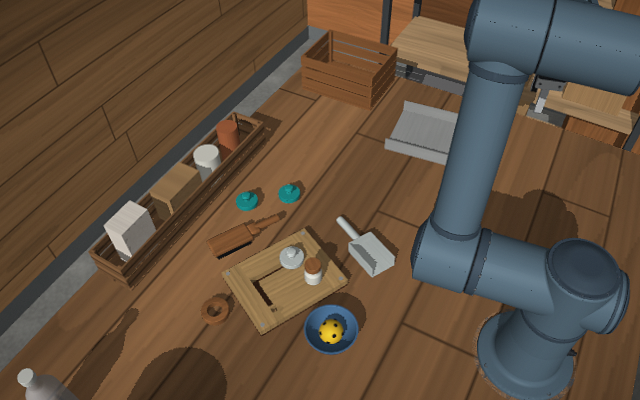

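Top picture: the feeder board is at about (246,206), with slider-like knobbed discs at (261,202) on the board in grey metal, and at (294,133) and (321,160) in teal on the bench. The grey one fits, being aluminium and in the slot. The jar is at (252,227), the bowl at (217,264) and the brush at (262,150). I'll confirm in an enlarged crop and fit the board.

Run:
```python
from h import *
a=np.load('pics/top0.npz'); b=np.load('pics/side0.npz')
A=cv2.resize(a['im'][150:270,185:305],(600,600),interpolation=cv2.INTER_CUBIC)
cv2.imwrite('pics/c1.png',A[:,:,::-1])
B=cv2.resize(b['im'][220:345,205:355],(720,600),interpolation=cv2.INTER_CUBIC)
cv2.imwrite('pics/c2.png',B[:,:,::-1])
# heights: board-plane points
d=a['d']; vv,uu=np.mgrid[150:270,185:305]; uv=np.c_[uu.ravel(),vv.ravel()]
P=todepth('top',uv,d); m=(P[:,2]>.016)&(P[:,2]<.031)
r=cv2.minAreaRect((P[m,:2]*1000).astype(np.float32)); print(r, m.sum())
k=(P[:,2]>.045)&(P[:,2]<.07); 
for lo,hi in((.032,.045),(.05,.066),(.075,.1)):
    k=(P[:,2]>lo)&(P[:,2]<hi); print(lo,k.sum(),np.round(P[k].mean(0),4))
    n,l,s,c=cv2.connectedComponentsWithStats(k.reshape(120,120).astype(np.uint8)); 
    for i in range(1,n):
        if s[i,4]>8: print(s[i],c[i]+[185,150],P[(l.ravel()==i)].mean(0).round(4))
```

```text
((553.8514404296875, 91.71896362304688), (360.048095703125, 331.0511779785156), 6.434037685394287) 4870
0.032 799 [0.5889 0.0586 0.0372]
[ 53   0  55  19 320] [266.690625 156.68125 ] [0.7121 0.0178 0.0351]
[ 66  42  20  20 260] [260.53846154 201.41153846] [0.5775 0.038  0.0381]
[33 95 19 25 48] [228.6875     254.39583333] [0.4244 0.1337 0.0391]
[97 94 11 22 22] [286.68181818 254.5       ] [ 0.4192 -0.0363  0.0384]
[12 96 20 24 83] [204.34939759 256.71084337] [0.4198 0.205  0.0396]
[ 25 106  18  14  44] [221.40909091 260.        ] [0.4088 0.1547 0.0407]
0.05 244 [0.4541 0.1223 0.0561]
[71 47  8  9 56] [259.57142857 200.78571429] [0.5774 0.0377 0.058 ]
[66 69  9 15 29] [256.20689655 227.13793103] [0.501  0.0489 0.0568]
[ 25 107  15  13 139] [216.74820144 263.92086331] [0.3985 0.1645 0.0559]
0.075 147 [0.5039 0.061  0.0857]
[ 59  70  14  13 147] [250.23129252 225.86394558] [0.5039 0.061  0.0857]
```

View pics/c1.png

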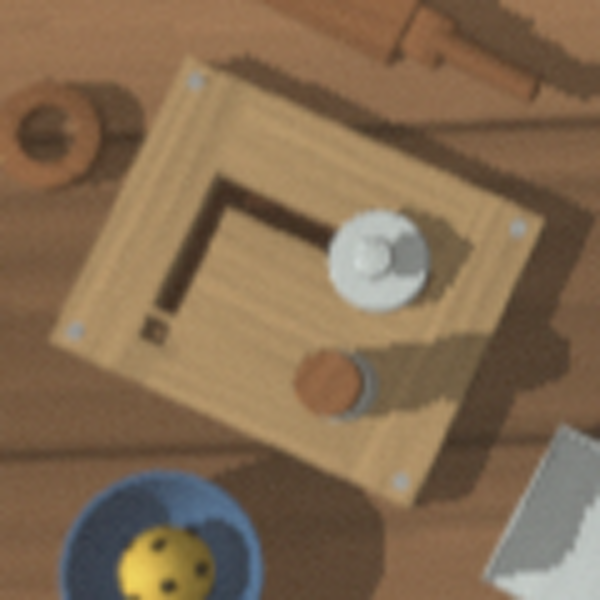

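View pics/c2.png

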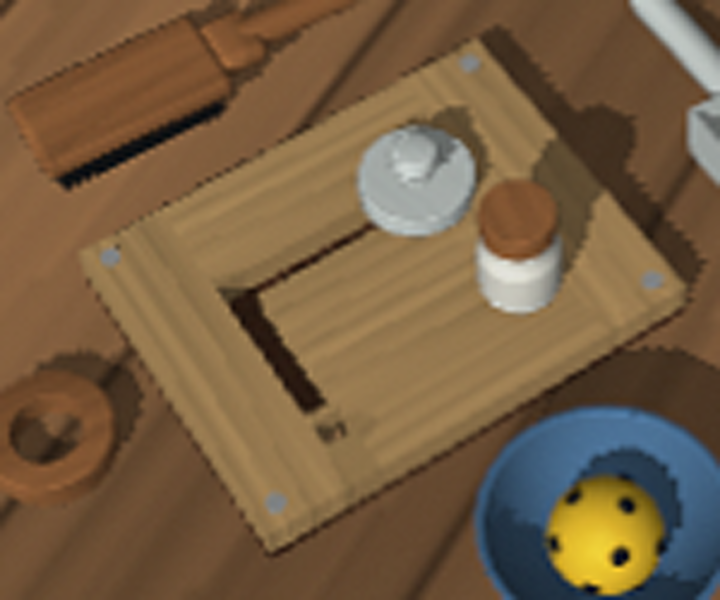

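```bash
cat > pose.py <<'E'
from h import *
from scipy.optimize import least_squares
B=np.array([(120,-95),(-120,-95),(-120,95),(120,95),(69+4,-38),(57,45+6)])/1000.
top=np.array([(190,57),(543,217),(412,507),(50,342),(219,172),(178,316)])/5+[185,150]-.4
side=np.array([(80,254),(483,40),(685,288),(270,543)])/4.8+[205,220]-.4
def fit(W,b):
    b=b-0; cb=b.mean(0);cw=W.mean(0); U,S,V=np.linalg.svd((b-cb).T@(W-cw)); R=(U@V).T; return R,cw-R@cb,(W-(b@R.T+cw-R@cb))
if __name__=='__main__':
    for n,uv in(('top',top[:4]),('side',side)):
        W=toplane(n,uv,.024)[:,:2]; R,t,e=fit(W,B[:4]); print(n,t.round(4),np.degrees(np.arctan2(R[1,0],R[0,0])).round(2),(e*1000).round(1).tolist())
        for nm,p in dict(start=(-65,-30),corner=(65,-30),end=(65,45)).items(): print(nm,(R@(np.array(p)/1000)+t).round(4))
        for z,c in(((.024+.014),(260.5,201.4)),): 
            if n=='top':
                q=toplane(n,np.array([(378,260)])/5+[185,150]-.4,.038)[0,:2]; print('slider',q,(R.T@(q-t)*1000).round(1))
                q=toplane(n,np.array([(374,257)])/5+[185,150]-.4,.06)[0,:2]; print('knob',q,(R.T@(q-t)*1000).round(1))
            else:
                q=toplane(n,np.array([(416,177)])/4.8+[205,220]-.4,.038)[0,:2]; print('slider',q,(R.T@(q-t)*1000).round(1))
E
python3 pose.py
```

```text
top [0.5681 0.0892] 63.94 [[-0.7, -1.9], [0.4, 1.9], [0.7, 0.1], [-0.4, -0.1]]
start [0.5665 0.0176]
corner [0.6236 0.1344]
end [0.5562 0.1674]
slider [0.57691857 0.03901876] [-41.2 -30. ]
knob [0.57655889 0.03793066] [-42.3 -30.1]
side [0.5656 0.0921] 63.6 [[0.7, 0.1], [-1.1, -2.0], [2.0, 0.4], [-1.6, 1.5]]
start [0.5636 0.0205]
corner [0.6214 0.1369]
end [0.5542 0.1703]
slider [0.57502698 0.04233616] [-40.3 -30.6]
```

servo_tool:
  motion:
    - [0, 0, -0.12, 0.036, -0.033, 0, -1]
    - [0, 0, -0.24, 0.072, -0.066, 0, -1]
    - [0, 0, -0.36, 0.108, -0.099, 0, -1]
    - [0, 0, -0.48, 0.144, -0.132, 0, -1]
    - [0, 0, -0.6, 0.18, -0.165, 0, -1]

```text
time_s: 0.6
position: [0.3149, -0.4088, 0.205]
eef_rot: [-2.827, -1.369, -0.0]
ft_force: [0.3, -0.5, 0.7]
finger_gap: 0.612
```

```bash
cat > go.py <<'E'
# prints TCP in board frame and shift/turn (tool axes) to reach board target x y [mm], z world [mm]
import sys,numpy as np
from workcell import robot
from scipy.spatial.transform import Rotation as Ro
C=np.array([.5668,.0906]); th=np.radians(63.8)
Rb=np.array([[np.cos(th),-np.sin(th)],[np.sin(th),np.cos(th)]])
def here():
    s=robot.sense(); p=s['position']; b=Rb.T@(p[:2]-C)*1000
    f=Rb.T@s['ft_force'][:2]
    print('t %.2f board'%s['time_s'],b.round(1),'z %.1f'%(p[2]*1000),'F board',f.round(1),'Fz %.1f'%s['ft_force'][2],'gap %.3f'%s['finger_gap'])
    return s
s=here()
if len(sys.argv)>3:
    x,y,z=map(float,sys.argv[1:4]); t=np.r_[Rb@[x/1e3,y/1e3]+C,z/1e3]
    R=Ro.from_rotvec(s['eef_rot']); M=np.c_[np.r_[Rb[:,0],0],np.r_[-Rb[:,1],0],[0,0,-1]]
    print('shift',R.inv().apply(t-s['position']).round(4),'turn',(R.inv()*Ro.from_matrix(M)).as_rotvec().round(4))
E
python3 go.py -98 -30 150
```

```text
t 0.60 board [-559.3    5.6] z 205.0 F board [-0.3 -0.4] Fz 0.7 gap 0.612
shift [ 0.4585 -0.062   0.0552] turn [-0.0005 -0.0005 -0.2113]
```

servo_tool:
  motion:
    - [0, 0, -0.05, 0.046, -0.006, 0.0, -1]
    - [0, 0, -0.1, 0.092, -0.012, 0.0, -1]
    - [0, 0, -0.15, 0.138, -0.018, 0.0, -1]
    - [0, 0, -0.2113, 0.184, -0.024, 0.0, -1]
    - [0, 0, -0.2113, 0.23, -0.031, 0.0, -1]

```text
time_s: 1.1
position: [0.434, -0.2098, 0.2053]
eef_rot: [-2.67, -1.655, -0.0]
ft_force: [0.1, -0.4, 0.5]
finger_gap: 0.184
```

servo_tool:
  motion:
    - [0, 0, 0, 0.04, 0, 0, -1]
    - [0, 0, 0, 0.08, 0, 0, -1]
    - [0, 0, 0, 0.12, 0, 0.0, -1]
    - [0, 0, 0, 0.16, 0, 0.0, -1]
    - [0, 0, 0, 0.2, 0, 0.02, -1]

```text
time_s: 1.6
position: [0.5249, -0.0314, 0.1878]
eef_rot: [2.667, 1.652, 0.006]
ft_force: [0.9, 0.4, -0.3]
finger_gap: 0.004
```

```bash
python3 go.py -98 -30 60
```

```text
t 1.60 board [-128.   -16.3] z 187.8 F board [ 0.7 -0.7] Fz -0.3 gap 0.004
shift [0.0299 0.0129 0.1279] turn [ 0.0057 -0.001  -0.0043]
```

servo_tool:
  motion:
    - [0, 0, 0, 0.015, 0.006, 0.03, -1]
    - [0, 0, 0, 0.03, 0.013, 0.06, -1]
    - [0, 0, 0, 0.03, 0.013, 0.09, -1]
    - [0, 0, 0, 0.03, 0.013, 0.127, -1]
    - [0, 0, 0, 0.03, 0.013, 0.127, -1]

```text
time_s: 2.1
position: [0.543, -0.0104, 0.053]
eef_rot: [-2.664, -1.65, 0.013]
ft_force: [-0.2, 0.6, 0.7]
finger_gap: 0.0
```

```bash
python3 go.py -98 -30 28
python3 - <<'E'
from h import *
a,_=shot('top','top1'); b,d=shot('side','side1')
A=cv2.resize(a[140:260,195:315],(400,400),interpolation=cv2.INTER_CUBIC)
B=cv2.resize(b[200:320,240:360],(400,400),interpolation=cv2.INTER_CUBIC)
cv2.imwrite('pics/c3.png',np.hstack([A,B])[:,:,::-1])
E
```

```text
t 2.10 board [-101.1  -23.2] z 53.0 F board [0.5 0.5] Fz 0.7 gap 0.000
shift [0.0032 0.0071 0.025 ] turn [-0.0112  0.0027 -0.0042]
```

View pics/c3.png

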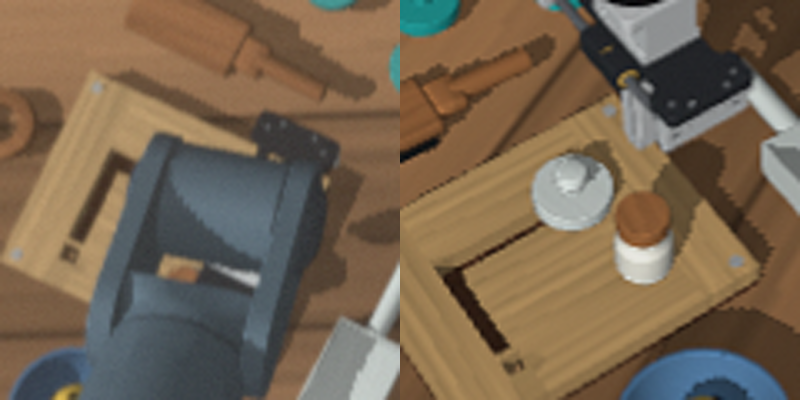

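The side view shows the closed fingers at crop (640,130), behind the aluminium slider (573,195) on the slot line and clear of the jar and scoop. Next is the descent beside the disc.

servo_tool:
  motion:
    - [-0.01, 0.003, -0.004, 0.002, 0.007, 0.01, -1]
    - [-0.01, 0.003, -0.004, 0.003, 0.007, 0.018, -1]
    - [-0.01, 0.003, -0.004, 0.003, 0.007, 0.023, -1]
    - [-0.01, 0.003, -0.004, 0.003, 0.007, 0.023, -1]

```text
time_s: 2.6
position: [0.5548, -0.0119, 0.0349]
eef_rot: [2.662, 1.656, 0.011]
ft_force: [0.5, 0.9, -0.1]
finger_gap: 0.003
```

```bash
python3 go.py -90 -30 28
```

```text
t 2.60 board [-97.3 -34.5] z 34.9 F board [ 1. -0.] Fz -0.1 gap 0.003
shift [ 0.0073 -0.0046  0.0069] turn [ 0.009  -0.0027 -0.0004]
```

servo_tool:
  motion:
    - [0, 0, 0, 0, 0, 0, -1]
    - [0, 0, 0, 0, 0, 0, -1]

```text
time_s: 2.8
position: [0.5555, -0.012, 0.0358]
eef_rot: [2.661, 1.656, 0.013]
ft_force: [0.2, 0.4, -0.2]
finger_gap: 0.006
```

```bash
python3 go.py -90 -30 28;python3 go.py -90 -30 28
```

```text
t 2.80 board [-97.1 -35.2] z 35.8 F board [ 0.4 -0. ] Fz -0.2 gap 0.006
shift [ 0.0071 -0.0053  0.0078] turn [ 0.0107 -0.0032 -0.0005]
t 2.80 board [-97.1 -35.2] z 35.8 F board [ 0.4 -0. ] Fz -0.2 gap 0.006
shift [ 0.0071 -0.0053  0.0078] turn [ 0.0107 -0.0032 -0.0005]
```

servo_tool:
  motion:
    - [0.01, -0.003, 0, 0.002, -0.003, 0.004, -1]
    - [0.01, -0.003, 0, 0.004, -0.005, 0.007, -1]
    - [0.01, -0.003, 0, 0.004, -0.005, 0.007, -1]
    - [0.01, -0.003, 0, 0.004, -0.005, 0.007, -1]

```text
time_s: 3.2
position: [0.5524, -0.006, 0.0282]
eef_rot: [-2.667, -1.66, 0.0]
ft_force: [0.2, -0.7, 0.6]
finger_gap: 0.002
```

```bash
python3 go.py -80 -30 28
```

```text
t 3.20 board [-93.  -29.7] z 28.2 F board [-0.5 -0.5] Fz 0.6 gap 0.002
shift [0.013  0.0003 0.0002] turn [-0.0004  0.0001 -0.0001]
```

servo_tool:
  motion:
    - [0, 0, 0, 0.005, 0, 0, -1]
    - [0, 0, 0, 0.01, 0, 0, -1]
    - [0, 0, 0, 0.015, 0, 0, -1]
    - [0, 0, 0, 0.021, 0, 0, -1]
    - [0, 0, 0, 0.027, 0, 0, -1]

```text
time_s: 3.7
position: [0.5648, 0.0184, 0.0286]
eef_rot: [2.667, 1.66, -0.0]
ft_force: [-0.8, -1.1, 1.0]
finger_gap: 0.002
```

servo_tool:
  motion:
    - [0, 0, 0, 0.006, 0, 0, -1]
    - [0, 0, 0, 0.012, 0, 0, -1]
    - [0, 0, 0, 0.018, 0, 0, -1]
    - [0, 0, 0, 0.024, 0, 0, -1]
    - [0, 0, 0, 0.03, 0, 0, -1]

```text
time_s: 4.2
position: [0.578, 0.0454, 0.0285]
eef_rot: [2.667, 1.66, 0.0]
ft_force: [-0.2, -1.4, 1.5]
finger_gap: 0.006
```

```bash
python3 go.py 27 -30 28
python3 - <<'E'
from h import *
b,d=shot('side','side2')
cv2.imwrite('pics/c4.png',cv2.resize(b[200:350,205:355],(600,600),interpolation=cv2.INTER_CUBIC)[:,:,::-1])
E
```

```text
t 4.20 board [-35.6 -30.1] z 28.5 F board [-1.3 -0.5] Fz 1.5 gap 0.006
shift [ 0.0626 -0.0001  0.0005] turn [ 0.0001  0.     -0.0004]
```

View pics/c4.png

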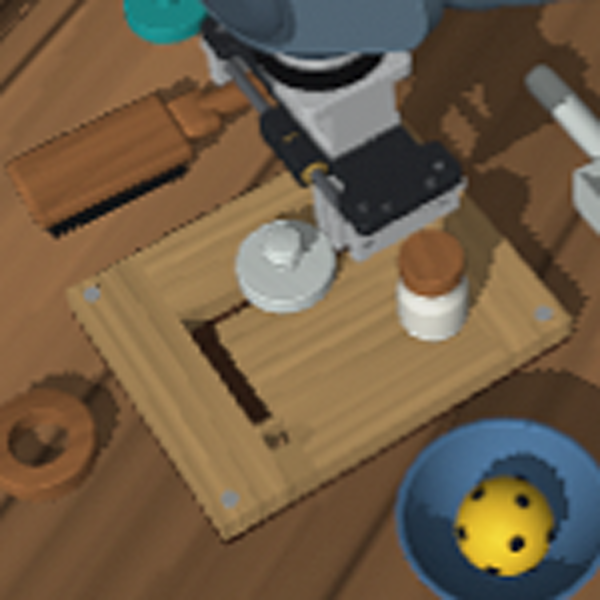

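The slider is sliding flat, with its disc at crop (286,265), the fingers behind it and the jar untouched. I'll push on towards the corner.

servo_tool:
  motion:
    - [0, 0, 0, 0.006, 0, 0, -1]
    - [0, 0, 0, 0.012, 0, 0, -1]
    - [0, 0, 0, 0.018, 0, 0, -1]
    - [0, 0, 0, 0.024, 0, 0, -1]
    - [0, 0, 0, 0.03, 0, 0, -1]

```text
time_s: 4.75
position: [0.5912, 0.0724, 0.0283]
eef_rot: [-2.667, -1.659, 0.0]
ft_force: [-1.3, -0.5, 0.1]
finger_gap: 0.007
```

servo_tool:
  motion:
    - [0, 0, 0, 0.006, 0, 0, -1]
    - [0, 0, 0, 0.012, 0, 0, -1]
    - [0, 0, 0, 0.017, 0, 0, -1]
    - [0, 0, 0, 0.021, 0, 0, -1]
    - [0, 0, 0, 0.024, 0, 0, -1]

```text
time_s: 5.25
position: [0.6017, 0.0937, 0.0283]
eef_rot: [-2.667, -1.66, 0.0]
ft_force: [-0.8, -0.1, -0.1]
finger_gap: 0.002
```

```bash
python3 go.py 27 -30 28
cat > meas.py <<'E'
import sys
from h import *
from go import Rb,C
# disc centre: fit circle rim (top face) by grey-metal mask in side view, rectified onto plane z=.038 in board frame
def meas(f):
    b,d=shot('side',f)
    g=np.mgrid[20:110:.5,-75:90:.5]; bx,by=g.reshape(2,-1)
    W=np.c_[np.c_[bx,by]/1e3@Rb.T+C,np.full(bx.size,.038)]
    uv=proj('side',W).astype(np.float32)
    im=cv2.remap(b,uv[:,0].reshape(g.shape[1:]),uv[:,1].reshape(g.shape[1:]),cv2.INTER_LINEAR)
    cv2.imwrite(f'pics/{f}_r.png',cv2.resize(im,None,fx=2.,fy=2.)[:,:,::-1])
    return b,d,im
E
python3 - <<'E'
import sys; sys.argv=['x']
from meas import *
b,d,im=meas('side3')
A=cv2.resize(b[210:330,205:325],(400,400),interpolation=cv2.INTER_CUBIC); B=cv2.resize(im,(400,400))
cv2.imwrite('pics/c5.png',np.hstack([A,B])[:,:,::-1])
E
```

```text
t 5.25 board [ 18.2 -29.9] z 28.3 F board [-0.5  0.6] Fz -0.1 gap 0.002
shift [0.0088 0.0001 0.0003] turn [-0.0001  0.     -0.0003]
t 5.25 board [ 18.2 -29.9] z 28.3 F board [-0.5  0.6] Fz -0.1 gap 0.002
```

View pics/c5.png

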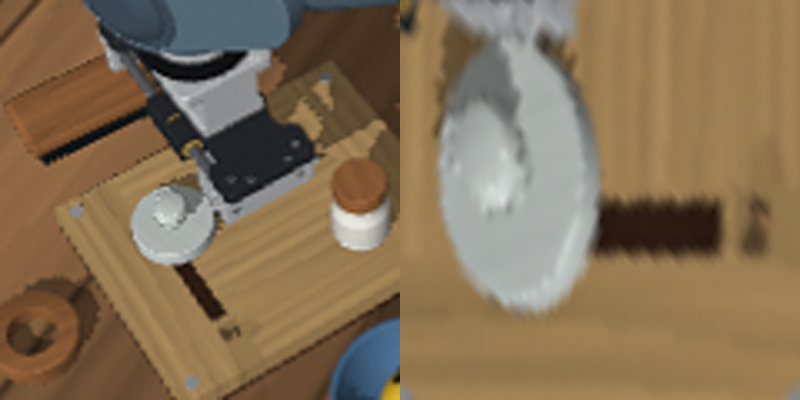

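The disc is flat, with the slider at about x=57 mm in the board frame. I'll creep the last 8 mm while watching the force.

servo_tool:
  motion:
    - [0, 0, 0, 0.002, 0, 0, -1]
    - [0, 0, 0, 0.004, 0, 0, -1]
    - [0, 0, 0, 0.006, 0, 0, -1]
    - [0, 0, 0, 0.007, 0, 0, -1]
    - [0, 0, 0, 0.007, 0, 0, -1]

```text
time_s: 5.8
position: [0.6048, 0.0998, 0.0284]
eef_rot: [-2.667, -1.659, -0.0]
ft_force: [-0.1, 0.2, -0.4]
finger_gap: 0.004
```

servo_tool:
  motion:
    - [0, 0, 0, 0.001, 0, 0, -1]
    - [0, 0, 0, 0.001, 0, 0, -1]

```text
time_s: 6.0
position: [0.6052, 0.1006, 0.0284]
eef_rot: [-2.667, -1.659, -0.0]
ft_force: [0.1, -0.2, -0.0]
finger_gap: 0.007
```

servo_tool:
  motion:
    - [0, 0, 0, 0.001, 0, 0, -1]
    - [0, 0, 0, 0.001, 0, 0, -1]

```text
time_s: 6.2
position: [0.6056, 0.1015, 0.0284]
eef_rot: [2.667, 1.66, 0.0]
ft_force: [0.7, -1.5, 0.2]
finger_gap: 0.006
```

```bash
python3 go.py 27 -30 28
```

```text
t 6.20 board [ 26.9 -30. ] z 28.4 F board [-1.  -1.3] Fz 0.2 gap 0.006
shift [ 0.0001 -0.      0.0004] turn [ 0.     -0.0001 -0.0004]
```

servo_tool:
  motion:
    - [0, 0, 0, 0.001, 0, 0, -1]
    - [0, 0, 0, 0.001, 0, 0, -1]

```text
time_s: 6.4
position: [0.6061, 0.1024, 0.0284]
eef_rot: [-2.667, -1.66, -0.0]
ft_force: [0.1, 0.4, -1.0]
finger_gap: 0.006
```

servo_tool:
  motion:
    - [0, 0, 0, 0.001, 0, 0, -1]
    - [0, 0, 0, 0.001, 0, 0, -1]

```text
time_s: 6.6
position: [0.6064, 0.1031, 0.0284]
eef_rot: [2.667, 1.66, -0.001]
ft_force: [-0.9, -2.6, 0.3]
finger_gap: 0.01
```

```bash
python3 go.py 27 -30 28
python3 - <<'E'
import sys; sys.argv=['x']
from meas import *
b,d,im=meas('side4')
A=cv2.resize(b[225:305,215:295],(400,400),interpolation=cv2.INTER_CUBIC); B=cv2.resize(im,(400,400))
cv2.imwrite('pics/c6.png',np.hstack([A,B])[:,:,::-1])
E
```

```text
t 6.60 board [ 28.7 -30. ] z 28.4 F board [-2.7 -0.3] Fz 0.3 gap 0.010
shift [-0.0017 -0.      0.0004] turn [-0.0002  0.0005 -0.0003]
t 6.60 board [ 28.7 -30. ] z 28.4 F board [-2.7 -0.3] Fz 0.3 gap 0.010
```

View pics/c6.png

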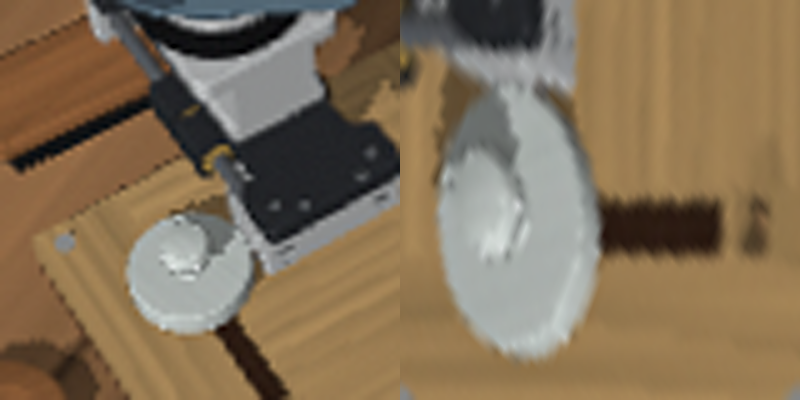

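Contact was felt at finger x=28.7 mm, which puts the slider axis at 66.7, so it is at the corner, with the disc flat at crop (190,272). Now I'll go around to its -y side.

servo_tool:
  motion:
    - [0, 0, 0, -0.006, 0, 0, -1]
    - [0, 0, 0, -0.014, 0, -0.004, -1]
    - [0, 0, 0, -0.014, 0.02, -0.01, -1]
    - [0, 0, 0, -0.014, 0.04, -0.01, -1]
    - [0, 0, 0, -0.005, 0.053, -0.01, -1]

```text
time_s: 7.15
position: [0.6529, 0.0737, 0.0393]
eef_rot: [2.668, 1.657, 0.002]
ft_force: [-0.9, 0.2, 0.6]
finger_gap: 0.005
```

servo_tool:
  motion:
    - [0, 0, 0, 0.015, 0, 0, -1]
    - [0, 0, 0, 0.03, 0, 0, -1]
    - [0, 0, 0, 0.042, 0, 0, -1]
    - [0, 0, 0, 0.042, 0, 0, -1]
    - [0, 0, 0, 0.042, 0, 0, -1]

```text
time_s: 7.65
position: [0.6699, 0.1138, 0.0382]
eef_rot: [-2.666, -1.661, 0.001]
ft_force: [-1.2, 0.2, 0.8]
finger_gap: 0.005
```

```bash
python3 go.py 66 -80 28
```

```text
t 7.65 board [ 66.3 -82.3] z 38.2 F board [-0.4  1.2] Fz 0.8 gap 0.005
shift [-0.0003 -0.0023  0.0102] turn [-0.0004  0.0004  0.0009]
```

servo_tool:
  motion:
    - [0, 0, 0, -0.001, 0, 0.006, -1]
    - [0, 0, 0, -0.001, 0, 0.01, -1]
    - [0, 0, 0, -0.001, 0, 0.01, -1]
    - [0, 0, 0, -0.001, -0.004, 0.01, -1]
    - [0, 0, 0, -0.001, -0.008, 0.01, -1]

```text
time_s: 8.15
position: [0.6626, 0.1156, 0.0285]
eef_rot: [2.668, 1.659, 0.0]
ft_force: [0.2, 1.1, -0.2]
finger_gap: 0.004
```

servo_tool:
  motion:
    - [0, 0, 0, 0, -0.003, 0, -1]
    - [0, 0, 0, 0, -0.006, 0, -1]
    - [0, 0, 0, 0, -0.01, 0, -1]
    - [0, 0, 0, 0, -0.014, 0, -1]
    - [0, 0, 0, 0, -0.018, 0, -1]

```text
time_s: 8.65
position: [0.6467, 0.1237, 0.0288]
eef_rot: [2.667, 1.659, 0.001]
ft_force: [1.2, -0.6, 1.3]
finger_gap: 0.004
```

```bash
python3 go.py 65 2 28
python3 - <<'E'
import sys; sys.argv=['x']
from meas import *
b,d,im=meas('side5')
A=cv2.resize(b[225:305,215:295],(400,400),interpolation=cv2.INTER_CUBIC); B=cv2.resize(im,(400,400))
cv2.imwrite('pics/c7.png',np.hstack([A,B])[:,:,::-1])
E
```

```text
t 8.65 board [ 64.9 -57.1] z 28.8 F board [-0.  -1.4] Fz 1.3 gap 0.004
shift [ 0.     -0.0591  0.0007] turn [ 0.0009 -0.0003 -0.0004]
t 8.65 board [ 64.9 -57.1] z 28.8 F board [-0.  -1.4] Fz 1.3 gap 0.004
```

View pics/c7.png

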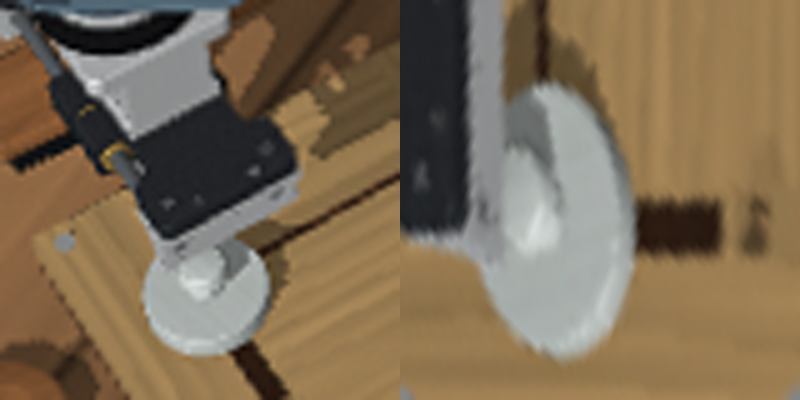

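The slider has rounded the corner and lies flat, with the disc at crop (207,297) and the fingers behind it (9 pictures viewed). I'll continue along the short leg.

servo_tool:
  motion:
    - [0, 0, 0, 0, -0.005, 0, -1]
    - [0, 0, 0, 0, -0.01, 0, -1]
    - [0, 0, 0, 0, -0.015, 0, -1]
    - [0, 0, 0, 0, -0.02, 0, -1]
    - [0, 0, 0, 0, -0.025, 0, -1]

```text
time_s: 9.2
position: [0.624, 0.1348, 0.0286]
eef_rot: [2.667, 1.659, 0.001]
ft_force: [1.8, -1.3, 2.3]
finger_gap: 0.005
```

servo_tool:
  motion:
    - [0, 0, 0, 0, -0.005, 0, -1]
    - [0, 0, 0, 0, -0.01, 0, -1]
    - [0, 0, 0, 0, -0.015, 0, -1]
    - [0, 0, 0, 0, -0.02, 0, -1]
    - [0, 0, 0, 0, -0.024, 0, -1]

```text
time_s: 9.7
position: [0.6024, 0.1455, 0.0285]
eef_rot: [2.667, 1.66, 0.0]
ft_force: [2.0, -0.0, 2.0]
finger_gap: 0.005
```

servo_tool:
  motion:
    - [0, 0, 0, 0, -0.002, 0, -1]
    - [0, 0, 0, 0, -0.004, 0, -1]
    - [0, 0, 0, 0, -0.005, 0, -1]
    - [0, 0, 0, 0, -0.005, 0, -1]

```text
time_s: 10.1
position: [0.5981, 0.1475, 0.0285]
eef_rot: [-2.667, -1.659, 0.0]
ft_force: [2.0, -0.4, 2.2]
finger_gap: 0.008
```

```bash
python3 go.py 65 2.5 28
```

```text
t 10.10 board [64.9 -3. ] z 28.5 F board [ 0.5 -2. ] Fz 2.2 gap 0.008
shift [ 0.0001 -0.0055  0.0005] turn [-0.0001 -0.     -0.0005]
```

servo_tool:
  motion:
    - [0, 0, 0, 0, -0.001, 0, -1]
    - [0, 0, 0, 0, -0.002, 0, -1]
    - [0, 0, 0, 0, -0.003, 0, -1]
    - [0, 0, 0, 0, -0.003, 0, -1]

```text
time_s: 10.5
position: [0.595, 0.1489, 0.0281]
eef_rot: [-2.667, -1.659, 0.001]
ft_force: [0.0, -1.5, 1.2]
finger_gap: 0.002
```

servo_tool:
  motion:
    - [0, 0, 0, 0, -0.001, 0, -1]
    - [0, 0, 0, 0, -0.001, 0, -1]

```text
time_s: 10.7
position: [0.5941, 0.1493, 0.0281]
eef_rot: [-2.667, -1.659, 0.001]
ft_force: [1.4, -0.8, 0.5]
finger_gap: 0.002
```

servo_tool:
  motion:
    - [0, 0, 0, 0, -0.001, 0, -1]
    - [0, 0, 0, 0, -0.001, 0, -1]

```text
time_s: 10.9
position: [0.5935, 0.1497, 0.0283]
eef_rot: [-2.667, -1.66, 0.0]
ft_force: [0.3, -0.3, 0.9]
finger_gap: 0.001
```

```bash
python3 go.py 65 2.5 28
python3 - <<'E'
import sys; sys.argv=['x']
from meas import *
b,d,im=meas('side6')
A=cv2.resize(b[245:325,225:305],(400,400),interpolation=cv2.INTER_CUBIC); B=cv2.resize(im,(400,400))
cv2.imwrite('pics/c8.png',np.hstack([A,B])[:,:,::-1])
E
```

```text
t 10.90 board [64.8  2.1] z 28.3 F board [-0.1 -0.4] Fz 0.9 gap 0.001
shift [ 0.0002 -0.0004  0.0003] turn [-0.0002  0.0002 -0.0003]
t 10.90 board [64.8  2.1] z 28.3 F board [-0.1 -0.4] Fz 0.9 gap 0.001
```

View pics/c8.png

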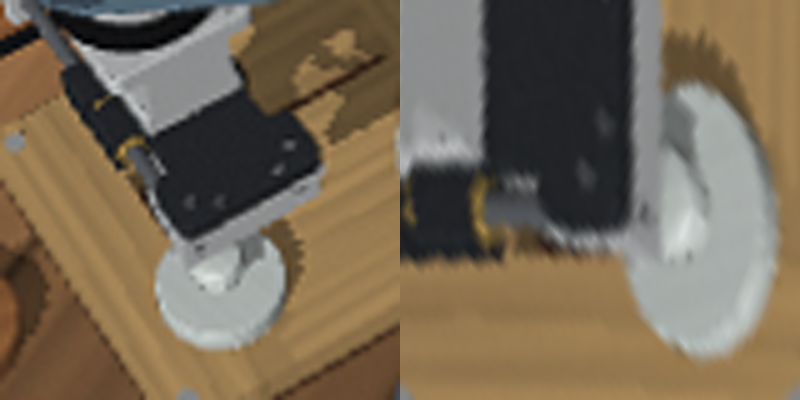

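Flat and over the pocket, with no end-wall force yet. I'll creep on in 1 mm steps until it rises.

servo_tool:
  motion:
    - [0, 0, 0, 0, -0.001, 0, -1]
    - [0, 0, 0, 0, -0.001, 0, -1]

```text
time_s: 11.15
position: [0.5932, 0.1499, 0.0285]
eef_rot: [2.667, 1.659, 0.001]
ft_force: [2.8, -1.1, -0.1]
finger_gap: 0.005
```

servo_tool:
  motion:
    - [0, 0, 0, 0, -0.001, 0, -1]
    - [0, 0, 0, 0, -0.001, 0, -1]

```text
time_s: 11.35
position: [0.5929, 0.1502, 0.0289]
eef_rot: [2.666, 1.659, 0.003]
ft_force: [5.3, -2.3, -0.3]
finger_gap: 0.007
```

```bash
python3 go.py 65 2.5 28
```

```text
t 11.35 board [65.   2.9] z 28.9 F board [ 0.3 -5.8] Fz -0.3 gap 0.007
shift [-0.      0.0004  0.0009] turn [ 0.0025 -0.0006 -0.0004]
```

The wall is felt: force went 3 → 5.8 N and the finger stalled at y=2.9, putting the slider at about 45.4. I'll back off horizontally, then up and away.

servo_tool:
  motion:
    - [0, 0, 0, 0, 0.003, 0, -1]
    - [0, 0, 0, 0, 0.01, 0, -1]
    - [0, 0, 0, 0, 0.022, 0, -1]
    - [0, 0, 0, 0, 0.022, -0.03, -1]
    - [0, 0, 0, 0, 0.022, -0.07, -1]

```text
time_s: 11.85
position: [0.61, 0.1403, 0.0963]
eef_rot: [-2.665, -1.657, 0.009]
ft_force: [-0.4, -0.1, -0.2]
finger_gap: 0.007
```

servo_tool:
  motion:
    - [0, 0, 0, 0, 0, -0.04, -1]
    - [0, 0, 0, 0, 0.0, -0.08, -1]
    - [0, 0, 0, 0, 0.04, -0.1, -1]
    - [0, 0, 0, -0.02, 0.08, -0.1, -1]
    - [0, 0, 0, -0.05, 0.12, -0.1, -1]

```text
time_s: 12.35
position: [0.6991, 0.0427, 0.1998]
eef_rot: [2.665, 1.662, 0.003]
ft_force: [1.2, 0.0, -1.0]
finger_gap: 0.001
```

servo_tool:
  motion:
    - [0, 0, 0, -0.04, 0.02, 0, -1]
    - [0, 0, 0, -0.08, 0.04, 0, -1]
    - [0, 0, 0, -0.12, 0.06, 0, -1]
    - [0, 0, 0, -0.16, 0.08, 0, -1]
    - [0, 0, 0, -0.2, 0.1, 0, -1]

```text
time_s: 12.85
position: [0.6984, -0.1828, 0.1981]
eef_rot: [-2.667, -1.659, 0.0]
ft_force: [1.5, 0.4, -0.8]
finger_gap: 0.001
```

```bash
python3 go.py
python3 - <<'E'
import sys; sys.argv=['x']
from meas import *
b,d,im=meas('side7'); a,td=shot('top','top7')
A=cv2.resize(b[210:350,205:345],(400,400),interpolation=cv2.INTER_CUBIC); B=cv2.resize(a[150:270,185:305],(400,400),interpolation=cv2.INTER_CUBIC)
cv2.imwrite('pics/c9.png',np.hstack([A,B])[:,:,::-1])
for n,D in(('side',d),('top',td)):
    vv,uu=np.mgrid[150:340,150:360]; uv=np.c_[uu.ravel(),vv.ravel()]
    P=todepth(n,uv,D); bxy=(P[:,:2]-C)@Rb*1000
    k=(abs(P[:,2]-.038)<.004)&(np.hypot(*(bxy-[65,45]).T)<40)
    q=bxy[k]; (c,r)=cv2.minEnclosingCircle(q.astype(np.float32))
    pl=np.linalg.lstsq(np.c_[q/1e3,np.ones(len(q))],P[k,2],rcond=None)[0]
    print(n,k.sum(),'centre',np.round(c,1),'r',round(r,1),'mean',q.mean(0).round(1),'z',P[k,2].mean().round(4),'slope',pl[:2].round(3))
E
```

```text
t 12.85 board [-187.2 -238.8] z 198.1 F board [ 1.  -1.2] Fz -0.8 gap 0.001
t 12.85 board [-187.2 -238.8] z 198.1 F board [ 1.  -1.2] Fz -0.8 gap 0.001
side 379 centre [69.  45.8] r 31.6 mean [70.  49.1] z 0.038 slope [-0.005 -0.002]
top 240 centre [66.9 41.7] r 30.1 mean [65.4 42.4] z 0.038 slope [-0.001  0.006]
```

View pics/c9.png

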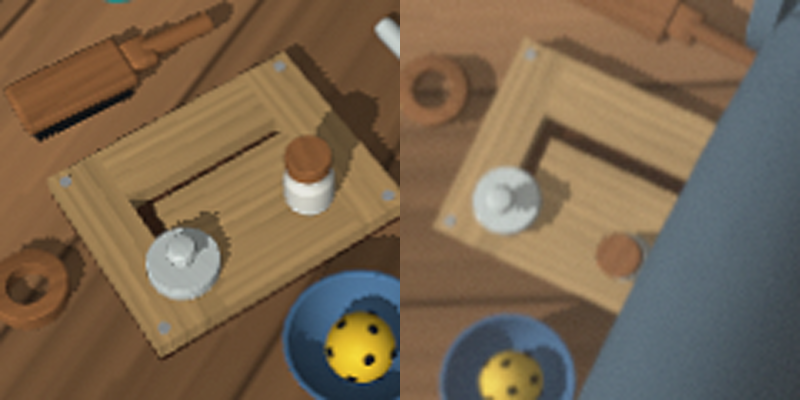

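The slider is flat, at left crop (183,262), with the pocket covered and the other things in place (11 pictures viewed). As a check on "fully home", I'll compare the disc with the slot's own end edges in the same cameras, without viewing.

Run:
```python
import sys; sys.argv=['x']
from h import *
from go import Rb,C
def rect(n,im,z,xs,ys):
    X,Y=np.meshgrid(xs,ys,indexing='ij'); W=np.c_[np.c_[X.ravel(),Y.ravel()]/1e3@Rb.T+C,np.full(X.size,z)]
    uv=proj(n,W).astype(np.float32).reshape(*X.shape,2); return cv2.remap(im,uv[...,0],uv[...,1],cv2.INTER_CUBIC).astype(float)
def cross(v,y,thr): s=np.sign(v-thr); i=np.where(s[1:]!=s[:-1])[0]; return [round(float(y[j]),1) for j in i]
ys=np.arange(-60,90,.25)
for n in('top','side'):
    a=np.load(f'pics/{n}0.npz')['im'].astype(np.float32); b=np.load(f'pics/{n}7.npz')['im'].astype(np.float32)
    v=rect(n,a,.024,np.arange(62,69,1.),ys).mean(-1).mean(0)
    xs=np.arange(40,95,.25); h=rect(n,a,.024,xs,np.arange(0,30,2.)).mean(-1).mean(1)
    print(n,'slot y edges',cross(v,ys,(np.median(v[:60])+v.min())/2),'slot x edges',cross(h,xs,(h.max()+h.min())/2))
    # disc: blue/red ratio (metal is neutral, wood is not); fit best 60 mm disc at z=.038
    X=np.arange(15,115,.5);Y=np.arange(-5,95,.5); im=rect(n,b,.038,X,Y)
    m=(im[...,2]/(im[...,0]+1)); M=np.clip((m-.6)/.3,0,1)
    k=np.zeros((121,121));cv2.circle(k,(60,60),60,1.,-1); k[:]=k-.0; ring=np.zeros((141,141)); cv2.circle(ring,(70,70),70,-1.,-1); cv2.circle(ring,(70,70),60,1.,-1)
    r=cv2.filter2D(M,-1,ring,borderType=cv2.BORDER_REPLICATE); i=np.unravel_index(r.argmax(),r.shape); print(' disc centre x,y',X[i[0]],Y[i[1]],'ratio mid/edge',M.max().round(2),'area-eq r',np.sqrt((M>.5).sum()*.25/np.pi).round(1))
```

```text
t 12.95 board [-190.9 -240.1] z 197.8 F board [-0.9 -0.6] Fz 0.7 gap 0.008
top slot y edges [-39.2, 48.8, 54.8, 68.2] slot x edges [57.2, 72.2]
 disc centre x,y 66.0 43.5 ratio mid/edge 1.0 area-eq r 31.8
side slot y edges [-31.0, 49.8, 62.2, 65.8] slot x edges [61.8, 73.8]
 disc centre x,y 68.5 45.0 ratio mid/edge 1.0 area-eq r 32.4
```

```bash
python3 -c "
from workcell import robot
print(robot.sign_off())"
```

```text
the job is handed in; nothing more can be done
None
```

I pushed the aluminium slider along the long leg to the corner, then round it and along the short leg to the end wall. I used closed fingers low on the rim of the disc. The job was handed in at about 13 s of the 53 s allowed.

- **Corner:** I felt contact at about 2.7 N, with the slider's axis at board x of about 66.7 mm (the limit is 67).
- **Fully home:** The force rose from about 3 N to 5.8 N and the finger stalled, putting the slider at y of about 45.4 mm (home is 45). Referred to the slot's own edges in the same picture, the top view also gives about 45.4 mm.
- **Lying flat:** The disc measured flat in both cameras, with its top at 38 mm and a slope under 0.01, and it covers the pocket.
- **Other things:** By eye, the jar, brush, ring, bowl and ball looked undisturbed in the last pictures, and the robot is clear of everything. I did not check the scoop or dustpan at the end, though the arm's path stayed clear of both.
- **Disagreements:** The two cameras differed by 2–3 mm in absolute position, about their calibration error. The raw disc readings in y ranged from 41.7 to 45.8 mm. I relied on the wall contact and the top-view comparison, because the side view's slot edges were too shadowed to use the same way.

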